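# Stack the roller post of the bending jig

## Task

Get the roller post of the bow-bending jig ready for its retaining pin: slip the white plastic spacer sleeve over the upright steel post so that it sits down on the dark collar above the wooden roller, then put the flat steel washer over the post on top of the sleeve. Let both go lying flat around the post; the pin I shall push in myself.

Things in the scene. Friction and masses are not known exactly. Their poses are not given: they have to be found in the camera images.
- seat (a point): Where the sleeve must rest: the point on the post's axis at the top of the dark steel collar (60 mm across, 55 mm above the bench) of the jig, which is bolted down and does not move; z is up along the post. The jig from below: green round flange 110 mm across and 10 mm thick, beech roller 66 mm across, collar, then the bare steel post, 16 mm in diameter.
- post_top (a point): The tip of the steel post, on its axis, 87 mm above the seat (142 mm above the bench). The post is 16 mm in diameter; its last 14 mm taper to 5 mm, so that a ring put on off-centre by up to about 10 mm still goes over it. A dark 6 mm cross hole for the pin lies 21 mm below the tip.
- spacer_mid (a point): Centre, half-way up, of the white plastic spacer sleeve: a loose ring standing on the bench, 50 mm outside diameter, 32 mm bore, 45 mm high, z along its axis; about 70 g. It is alike both ways up and slips loosely over the post. The shorter black sleeve (28 mm high) on the bench is not wanted.
- washer_mid (a point): Centre, half-way up its thickness, of the bright steel washer: a loose flat ring lying on the bench, 56 mm outside diameter, 32 mm bore, 12 mm thick, z along its axis; about 150 g. Take it across its outside with the very fingertips, close to the bench. The thicker plywood ring (18 mm) of the same diameter is not wanted.
Things that resemble listed ones, but are neither listed nor needed, are in the scene too. Of the things like the part that bears spacer_mid, leave any that is turquoise or yellow; of the rest the smaller one is meant.

How it is judged:
By the outcome, as a careful person would: the job done as asked, in the order asked, and still so for the second after the job is handed in, with the robot touching nothing.
It also fails if it takes over 64 s, if anything falls off the work surface, if the arm or the gripper's body presses on something with over 40 N, if the wrist force passes 120 N, or if a joint passes its speed limit or range.

## Robot

A 6-joint arm with a two-finger parallel gripper is mounted at the origin on the work surface. World frame = base frame: x ahead of the robot, y to its left, z up, the work surface at z = 0. Lengths are in mm, angles in rad, forces in N, time in s.
With the tool pointing down it reaches from about 350 to 850 mm from the base axis. Payload 8.1 kg.
Tool frame: the origin (TCP) lies midway between the tips of the shut fingers; the grasp point (between the pads) lies 19 mm behind it; y points along the fingers, z is the direction in which the jaws open and shut, and the axes are right-handed (so a half turn about y gives the same grasp; the last joint's range is limited). The gripper opens to 93 mm and grips with 3 to 60 N. Pads are 15 mm wide; open, the fingers measure 128 mm over their backs; the gripper's body (75 mm by 188 mm) begins 65 mm behind the grasp point.
Start: joints at [-1.434, 0.13, 1.488, -0, 1.523, -0.085], TCP at [132.012, -585.302, 218.635] pointing down, gripper open.
Joint ranges: [-2.96, 2.96], [-0.89, 2.26], [0.02, 2.5], [-1.34, 4.48], [0, 2.73], [-2.66, 2.66]. Speed limits (rad/s): [2.39, 2.39, 2.79, 3.14, 3.14, 3.14].

## Interface

Orientations are given as a unit quaternion [w, x, y, z].
In Python, from bench import arm gives the robot as it stands.
- The arm moves only by the shell command python3 -m crank 'ROWS'. ROWS is JSON, a list of rows, each a list of 7 numbers: the closure, from -1 (fully open) to 1 (shut), so that 0 is half open, then the shift along the tool's x, y, z in m, then the turn, a rotation vector about the tool's x, y, z in degrees. In form: [[hand, tx, ty, tz, ax, ay, az], ...]. A call has 1 to 8 rows; each row shifts and turns the commanded pose from where the row before left it, along the tool's axes as they then stand; what a row does not reach is not made up. A row lasts 1/12 s, in which the tool goes at most 41.7 mm and 7.16 degrees, less where a joint would pass 70% of its speed; a pose out of reach is approached as far as the arm can. A call with a gripper value outside its range is refused whole. The fingers move at their own pace and stop on an object; the grip force is fixed at half the most. Time passes only in rows, so rows that do not move let the fingers close. It gives the time, the measured TCP pose, the force and the opening at its end, in the units of the state.
- arm.get_obs(): the state, without advancing time (a new reading comes with each control period).
- arm.get_image(name): name is "side" or "top"; returns a dict with "pixels" (420x560x3 uint8, blue, green, red), "depth" (420x560 float32, mm along the optical axis (not along the pixel's ray), 0 where there is no reading), "fx", "fy", "cx", "cy" (pixels), "R" (3x3) and "t" (3): a world point X has camera coordinates R X + t. Camera axes: x right, y down, z forward; pixel columns grow to the right and rows downward; lengths in mm; the calibration is good to about 2 mm. A picture is of the moment at which its call begins.
- arm.hand_in(): hands the job in, once; it reports no verdict.
The state is a dict: "time_s": time; "joints": joint angles; "qvel": joint speeds; "effort": joint torques, N m; "tcp_pos": TCP position; "ee_rot": TCP orientation; "ft_force": force on the tool from outside, world axes, zero at the start; "wrist_torque": the same for the moment, N m; "finger_gap": finger opening in mm.
Only numpy, scipy, OpenCV 4.12 (cv2) and the standard library are available. Lean on these libraries where they do the work, as an engineer would, in place of code of your own. Each camera call takes 0.05 s, during which the arm holds its last target. There are 200 camera calls.

## Working session

There is one attempt and no reset: what is moved stays moved. The work goes in short steps, Python scripts to look and compute and a shell command to move; the robot and the scene stay as the last step left them, time stands still between calls to the robot, and variables do not carry over. Pictures are saved under pics/ and viewed, about 8 in all and at most 12, crops included, and the job is handed in when it is done.

```bash
mkdir -p pics; ls; python3 - <<'E'
from bench import arm
import cv2,numpy as np
o=arm.get_obs();print(o['tcp_pos'],o['ee_rot'],o['finger_gap'],o['time_s'])
for n in("top","side"):
    d=arm.get_image(n);cv2.imwrite(f"pics/{n}0.png",d["pixels"]);np.savez(f"{n}0.npz",**d)
    print(n,d['fx'],d['cx'],d['cy'],(-d['R'].T@d['t']).round(),d['R'].round(2).tolist())
E
```

```text
pics
[ 131.91955417 -584.74314226  217.58527356] [ 0.07823035 -0.07827713  0.70341167 -0.70211447] 92.98265358795473 0.0
top 381.1518364640312 280.90400966583485 205.5983803821679 [ 353.   10. 1036.] [[-0.0, -1.0, 0.02], [-0.99, -0.0, -0.16], [0.16, -0.02, -0.99]]
side 388.2688511420937 288.82688516115326 210.112761751603 [365. 649. 571.] [[-0.98, -0.21, 0.01], [-0.12, 0.55, -0.82], [0.17, -0.81, -0.57]]
```

View pics/top0.png

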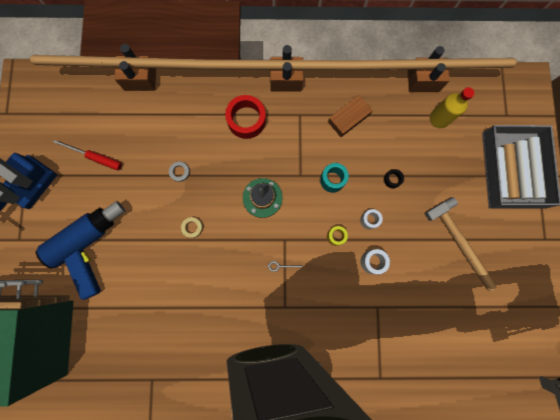

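View pics/side0.png

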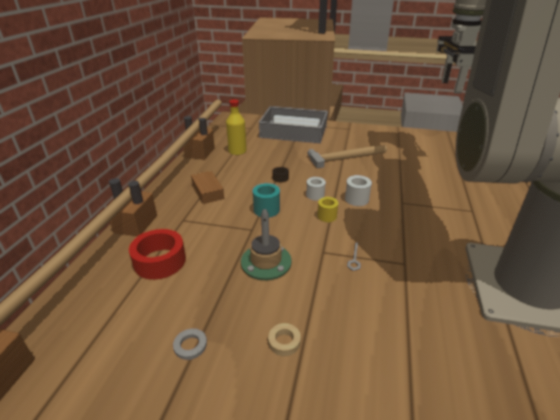

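The top view shows the post at about (263,195), the small white sleeve at (373,218), the larger white ring at (377,261), the steel washer at (179,171) and the plywood ring at (191,227). I'll measure these from depth.

```bash
cat > m.py <<'E'
import numpy as np,cv2
def cloud(d):
    z=d['depth'].astype(float);v,u=np.mgrid[:420,:560]
    P=np.stack([(u-d['cx'])/d['fx']*z,(v-d['cy'])/d['fy']*z,z],-1)
    W=(P-d['t'])@d['R']; W[z==0]=np.nan; return W
def ring(W,u,v,r,lo,hi):
    p=W[v-r:v+r+1,u-r:u+r+1].reshape(-1,3);p=p[(p[:,2]>lo)&(p[:,2]<hi)]
    (c,rs,a)=cv2.minAreaRect(p[:,:2].astype(np.float32))
    return len(p),np.round(c,1),np.round(rs,1),p.mean(0).round(1),np.round(np.median(p[:,2]),1)
def ray(d,u,v,h):
    R=d['R'];C=-R.T@d['t'];k=R.T@np.array([(u-d['cx'])/d['fx'],(v-d['cy'])/d['fy'],1]);return (C+k*(h-C[2])/k[2]).round(1)
E
python3 - <<'E'
from m import *
for n,L in (("top",dict(sleeve=(373,218,16,30,60),big=(377,261,18,30,70),washer=(179,171,14,5,20),ply=(191,227,14,8,30),collar=(263,195,24,46,62),post=(263,195,30,70,160),flange=(263,197,24,5,18),bench=(300,220,5,-20,20))),("side",dict(sleeve=(316,187,14,36,60),washer=(190,343,20,5,20),collar=(265,245,20,50,60),post=(265,220,16,70,160)))):
    d=np.load(n+"0.npz");W=cloud(d)
    for k,a in L.items(): print(n,k,*ring(W,*a))
d=np.load("top0.npz")
a=[cv2.resize(d['pixels'][y-25:y+25,x-33:x+33],None,fx=6,fy=6,interpolation=2) for x,y in((263,195),(373,218),(179,171))]
s=np.load("side0.npz")['pixels']
a.append(cv2.resize(s[200:275,215:314],(396,300),interpolation=2))
cv2.imwrite("pics/crop.png",np.vstack([np.hstack(a[:2]),np.hstack(a[2:])]))
E
```

```text
top sleeve 205 [ 475.7 -244.7] [48.2 48.4] [ 475.2 -244.2   44.2] 45.3
top big 392 [ 363.9 -247.4] [61.4 61.6] [ 363.6 -247.1   54.6] 57.8
top washer 234 [616.  277.3] [63.1 55.2] [611.  276.1  11.8] 12.1
top ply 253 [455.5 235.6] [54.  54.9] [455.3 235.2  17.6] 18.0
top collar 396 [538.  47.] [62.3 63.3] [535.5  46.3  54.8] 55.3
top post 58 [536.8  46.5] [14.9 14.2] [534.3  45.9 118.3] 127.8
top flange 743 [536.2  37.4] [122.9 126.1] [533.7  45.   11. ] 10.9
top bench 119 [476.1 -58.3] [27.8 28.1] [475.9 -58.2   0.9] 1.0
side sleeve 202 [ 461.7 -212.2] [ 47.9 115.5] [ 468.7 -222.3   42.2] 43.0
side washer 583 [612.5 277.2] [53.6 56.2] [611.3 279.7  10.7] 11.1
side collar 398 [538.8  47.8] [59.2 58.7] [537.6  52.3  54.3] 54.4
side post 208 [538.5  50.9] [16.  12.6] [537.8  51.1 109.4] 109.8
```

View pics/crop.png

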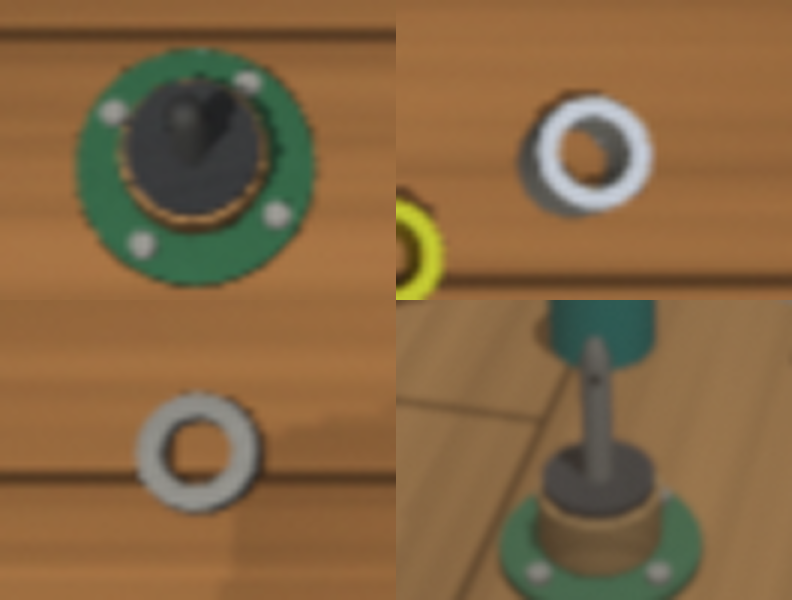

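Post axis is about (538,47.5), from both cameras with collar top at 55. The sleeve is at (475.7,-244.7), top 45. The washer is at about (612,277), top 12. Next is a helper that turns targets into tool-axis shifts.

```bash
cat > go.py <<'E'
import sys,numpy as np
from bench import arm
from scipy.spatial.transform import Rotation as Ro
# usage: go.py x y z [jawyaw_deg] -> turn about tool axes (deg), then shift in tool axes (mm)
o=arm.get_obs();q=o['ee_rot'];R=Ro.from_quat([*q[1:],q[0]])
M=R.as_matrix();a=[float(s) for s in sys.argv[1:]]
yaw=np.degrees(np.arctan2(M[1,2],M[0,2]))
print('tcp',np.round(o['tcp_pos'],1),'jawyaw',yaw.round(1),'tooly',M[:,1].round(3),'gap',round(float(o['finger_gap']),1),'F',np.round(o['ft_force'],1),'t',round(float(o['time_s']),2),'j',np.round(o['joints'],2))
w=a[3] if len(a)>3 else yaw
w=yaw+(w-yaw+90)%180-90
z=np.array([np.cos(np.radians(w)),np.sin(np.radians(w)),0]);y=np.array([0,0,-1.]);T=np.stack([np.cross(y,z),y,z],1)
print('turn deg',np.degrees(Ro.from_matrix(M.T@T).as_rotvec()).round(1),'shift mm after turn',(T.T@(np.array(a[:3])-o['tcp_pos'])).round(1))
E
python3 go.py 475.7 -244.7 120 0
python3 - <<'E'
from m import *
d=np.load("top0.npz");print('washer',ray(d,179.3,171.3,12),'tip',ray(d,263.5,190,142)); W=cloud(d); print(ring(W,338,235,16,25,60),ring(W,335,177,18,25,80)); print(ring(W,349,116,25,8,200))
E
```

```text
tcp [ 131.9 -584.8  217.7] jawyaw -77.3 tooly [-0.     0.002 -1.   ] gap 92.9 F [-0.6 -0.7 -0.2] t 0.1 j [-1.43  0.13  1.49 -0.    1.52 -0.09]
turn deg [  0.1 -77.3  -0.1] shift mm after turn [-340.1   97.7  343.8]
washer [609.4 272.9  12. ] tip [531.3  37.5 142. ]
(198, array([ 431.4, -151.8]), array([47.1, 47.3]), array([ 431.2, -151.8,   44. ]), np.float64(45.3)) (458, array([ 586.3, -145.5]), array([67.5, 67.1]), array([ 585.4, -145.2,   57. ]), np.float64(62.2))
(932, array([ 768.8, -198.3]), array([ 61.5, 112.2]), array([ 764.4, -196.2,   33.6]), np.float64(35.3))
```

```bash
python3 go.py 475.7 -244.7 120
```

```text
tcp [ 131.9 -584.8  217.7] jawyaw -77.3 tooly [-0.     0.002 -1.   ] gap 92.9 F [-0.6 -0.7 -0.2] t 0.1 j [-1.43  0.13  1.49 -0.    1.52 -0.09]
turn deg [ 0.1 -0.  -0. ] shift mm after turn [-410.1   97.7 -256.1]
```

```bash
for i in 1; do python3 -m crank '[[-1,-0.0256,0.006,-0.016,0,0,0],[-1,-0.0256,0.006,-0.016,0,0,0],[-1,-0.0256,0.006,-0.016,0,0,0],[-1,-0.0256,0.006,-0.016,0,0,0],[-1,-0.0256,0.006,-0.016,0,0,0],[-1,-0.0256,0.006,-0.016,0,0,0],[-1,-0.0256,0.006,-0.016,0,0,0],[-1,-0.0256,0.006,-0.016,0,0,0]]'; done
python3 -m crank '[[-1,-0.0256,0.006,-0.016,0,0,0],[-1,-0.0256,0.006,-0.016,0,0,0],[-1,-0.0256,0.006,-0.016,0,0,0],[-1,-0.0256,0.006,-0.016,0,0,0],[-1,-0.0256,0.006,-0.016,0,0,0],[-1,-0.0256,0.006,-0.016,0,0,0],[-1,-0.0256,0.006,-0.016,0,0,0],[-1,0,0,0,0,0,0]]'
python3 go.py 475.7 -244.7 17
```

```text
time_s: 0.77
tcp_pos: [304.3, -414.0, 169.9]
ee_rot: [0.078, -0.078, 0.703, -0.703]
ft_force: [0.1, 0.2, -0.2]
finger_gap: 93.3
time_s: 1.43
tcp_pos: [455.8, -262.5, 126.9]
ee_rot: [0.079, -0.08, 0.704, -0.702]
ft_force: [0.4, -0.5, 0.7]
finger_gap: 92.7
tcp [ 455.8 -262.5  126.9] jawyaw -77.1 tooly [-0.001  0.003 -1.   ] gap 92.7 F [ 0.4 -0.5  0.7] t 1.43 j [-0.62 -0.    1.8   0.    1.35  0.72]
turn deg [0.2 0.  0. ] shift mm after turn [-23.4 109.9 -12.9]
```

```bash
python3 -m crank '[[-1,-0.0234,0,-0.0129,0,0,0],[-1,0,0.03,0,0,0,0],[-1,0,0.03,0,0,0,0],[-1,0,0,0,0,0,0]]'
python3 go.py 475.7 -244.7 17
python3 - <<'E'
from bench import arm
import cv2,numpy as np
a=arm.get_image("top")['pixels'][140:290,280:480];b=arm.get_image("side")['pixels'][110:260,240:440]
cv2.imwrite("pics/near1.png",cv2.resize(np.hstack([a,b]),None,fx=2,fy=2,interpolation=2))
E
```

```text
time_s: 1.77
tcp_pos: [469.9, -246.4, 62.5]
ee_rot: [0.076, -0.081, 0.705, -0.701]
ft_force: [-0.4, 0.8, -1.2]
finger_gap: 93.2
tcp [ 469.9 -246.4   62.5] jawyaw -77.2 tooly [-0.008  0.005 -1.   ] gap 93.2 F [-0.4  0.8 -1.2] t 1.77 j [-0.58  0.09  1.83 -0.    1.23  0.77]
turn deg [0.4 0.  0.4] shift mm after turn [-6.  45.5 -0.4]
```

View pics/near1.png

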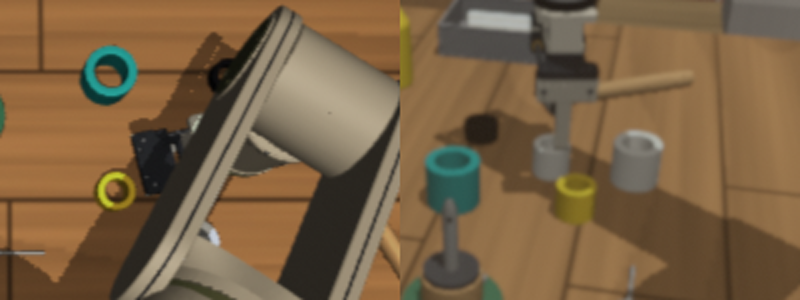

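The side view shows the gripper over the small white sleeve at about (552,155), clear of the yellow ring. The near finger sits slightly to the right, which agrees with the computed 6 mm. I'll correct that and descend.

```bash
python3 -m crank '[[-1,-0.004,0,0,0.3,0,0.3],[-1,0,0.022,0,0,0,0],[-1,0,0.021,0,0,0,0],[-1,0,0,0,0,0,0],[-1,0,0,0,0,0,0]]'
python3 go.py 475.7 -244.7 17
```

```text
time_s: 2.28
tcp_pos: [478.0, -248.5, 26.6]
ee_rot: [-0.08, 0.076, -0.701, 0.704]
ft_force: [0.2, 0.2, 0.5]
finger_gap: 92.7
tcp [ 478.  -248.5   26.6] jawyaw -77.3 tooly [ 0.006 -0.004 -1.   ] gap 92.7 F [0.2 0.2 0.5] t 2.28 j [-0.57  0.14  1.84  0.    1.15  0.77]
turn deg [-0.3  0.  -0.3] shift mm after turn [ 1.4  9.6 -4.2]
```

```bash
python3 -m crank '[[-1,0.0014,0.0095,-0.004,-0.3,0,-0.3],[-1,0,0,0,0,0,0],[-1,0,0,0,0,0,0],[-1,0,0,0,0,0,0]]'
python3 go.py 475.7 -244.7 17
```

```text
time_s: 2.62
tcp_pos: [476.3, -245.0, 17.0]
ee_rot: [-0.079, 0.078, -0.702, 0.703]
ft_force: [0.1, -0.1, 0.3]
finger_gap: 92.9
tcp [ 476.3 -245.    17. ] jawyaw -77.3 tooly [ 0.001 -0.001 -1.   ] gap 92.9 F [ 0.1 -0.1  0.3] t 2.62 j [-0.57  0.15  1.85 -0.    1.14  0.78]
turn deg [-0.  0. -0.] shift mm after turn [ 0.5 -0.  -0.4]
```

```bash
python3 -m crank '[[1,0,0,0,0,0,0],[1,0,0,0,0,0,0],[1,0,0,0,0,0,0],[1,0,0,0,0,0,0],[1,0,0,0,0,0,0],[1,0,0,0,0,0,0],[1,0,0,0,0,0,0],[1,0,0,0,0,0,0]]'
python3 -m crank '[[1,0,-0.005,0,0,0,0],[1,0,-0.02,0,0,0,0],[1,0,-0.03,0,0,0,0],[1,0,-0.035,0,0,0,0],[1,0,-0.035,0,0,0,0],[1,0,-0.035,0,0,0,0],[1,0,-0.025,0,0,0,0],[1,0,0,0,0,0,0]]'
python3 go.py 538 47.5 197
```

```text
time_s: 3.28
tcp_pos: [475.8, -244.7, 16.1]
ee_rot: [-0.078, 0.078, -0.703, 0.703]
ft_force: [-0.5, -0.5, 0.2]
finger_gap: 48.6
time_s: 3.95
tcp_pos: [478.7, -246.5, 208.8]
ee_rot: [-0.081, 0.075, -0.7, 0.705]
ft_force: [0.5, -0.2, 0.3]
finger_gap: 48.6
tcp [ 478.7 -246.5  208.8] jawyaw -77.3 tooly [ 0.009 -0.006 -1.   ] gap 48.6 F [ 0.5 -0.2  0.3] t 3.95 j [-0.57 -0.04  1.68  0.    1.49  0.78]
turn deg [-0.4  0.  -0.4] shift mm after turn [-122.6   11.8 -273.7]
```

```bash
python3 -m crank '[[1,-0.012,0,-0.027,0,0,0],[1,-0.012,0,-0.027,0,0,0],[1,-0.012,0,-0.027,0,0,0],[1,-0.012,0,-0.027,0,0,0],[1,-0.012,0,-0.027,0,0,0],[1,-0.012,0,-0.027,0,0,0],[1,-0.012,0,-0.027,0,0,0],[1,-0.012,0,-0.027,0,0,0]]'
python3 -m crank '[[1,-0.012,0,-0.027,0,0,0],[1,-0.008,0,-0.022,0,0,0],[1,-0.004,0,-0.009,0,0,0],[1,0,0,0,0,0,0],[1,0,0,0,0,0,0],[1,0,0,0,0,0,0]]'
python3 go.py 538 47.5 185
python3 - <<'E'
from bench import arm
import cv2,numpy as np
for n in("top","side"):
    d=arm.get_image(n);np.savez(f"{n}1.npz",**d)
a=np.load("top1.npz")['pixels'][130:270,180:340];b=np.load("side1.npz")['pixels'][150:290,185:345]
cv2.imwrite("pics/near2.png",cv2.resize(np.hstack([a,b]),None,fx=2.5,fy=2.5,interpolation=2))
E
```

```text
time_s: 4.62
tcp_pos: [521.5, -11.4, 200.6]
ee_rot: [0.078, -0.079, 0.703, -0.703]
ft_force: [0.5, -0.4, -1.0]
finger_gap: 49.1
time_s: 5.12
tcp_pos: [532.3, 47.8, 200.8]
ee_rot: [-0.078, 0.078, -0.703, 0.703]
ft_force: [-0.3, 0.3, -1.2]
finger_gap: 48.8
tcp [532.3  47.8 200.8] jawyaw -77.3 tooly [-0.001 -0.001 -1.   ] gap 48.8 F [-0.3  0.3 -1.2] t 5.12 j [-0.01 -0.04  1.69 -0.    1.49  1.34]
turn deg [-0. -0.  0.] shift mm after turn [-5.4 15.8  1.6]
```

View pics/near2.png

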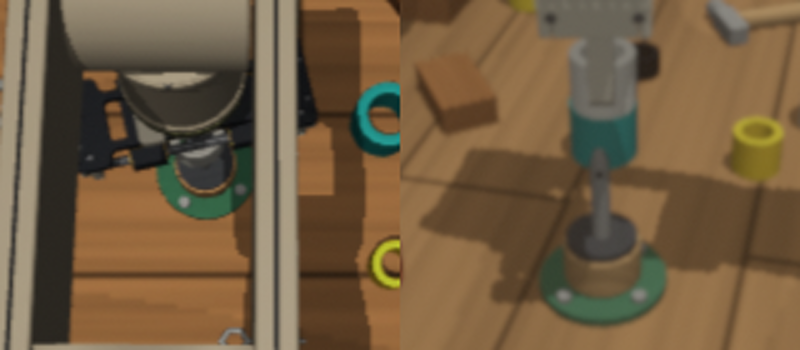

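Left is the top view, with the arm over the post. Right is the side view, with the sleeve held upright at x≈604 against the post at x≈600. I'll shift about 5 mm and lower.

```bash
python3 -m crank '[[1,-0.0054,0,0.0016,0,0,0],[1,0,0.015,0,0,0,0],[1,0,0.02,0,0,0,0],[1,0,0.02,0,0,0,0],[1,0,0.01,0,0,0,0],[1,0,0,0,0,0,0]]'
python3 go.py 538 47.5 73
python3 - <<'E'
from bench import arm
import cv2
d=arm.get_image("side")['pixels'][160:280,205:325]
cv2.imwrite("pics/near3.png",cv2.resize(d,None,fx=4,fy=4,interpolation=2))
E
```

```text
time_s: 5.72
tcp_pos: [536.4, 48.0, 133.1]
ee_rot: [0.076, -0.08, 0.703, -0.703]
ft_force: [-0.3, -0.4, -0.0]
finger_gap: 48.4
tcp [536.4  48.  133.1] jawyaw -77.3 tooly [-0.005 -0.    -1.   ] gap 48.4 F [-0.3 -0.4 -0. ] t 5.72 j [-0.01  0.03  1.76 -0.    1.36  1.34]
turn deg [0.1 0.  0.3] shift mm after turn [-1.4 60.1  0.8]
```

View pics/near3.png

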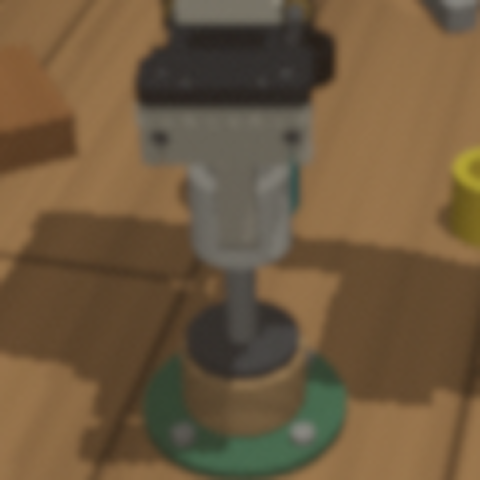

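The sleeve is threaded over the post and centred on it, with no contact force.

```bash
python3 -m crank '[[1,0,0.018,0,0,0,0],[1,0,0.018,0,0,0,0],[1,0,0.012,0,0,0,0],[1,0,0.006,0,0,0,0],[1,0,0,0,0,0,0],[1,0,0,0,0,0,0],[1,0,0,0,0,0,0]]'
python3 go.py 538 47.5 72
```

```text
time_s: 6.35
tcp_pos: [539.1, 48.6, 83.5]
ee_rot: [-0.079, 0.078, -0.703, 0.703]
ft_force: [0.2, -0.2, -0.7]
finger_gap: 49.0
tcp [539.1  48.6  83.5] jawyaw -77.3 tooly [ 0.002 -0.    -1.   ] gap 49.0 F [ 0.2 -0.2 -0.7] t 6.35 j [-0.    0.08  1.8  -0.    1.26  1.34]
turn deg [-0.   0.  -0.1] shift mm after turn [ 1.3 11.5  0.8]
```

```bash
python3 -m crank '[[1,0.001,0.005,0.001,0,0,0],[1,0,0.004,0,0,0,0],[1,0,0.001,0,0,0,0],[1,0,0,0,0,0,0],[1,0,0,0,0,0,0],[1,0,0,0,0,0,0]]'
python3 go.py 538 47.5 72
```

```text
time_s: 6.85
tcp_pos: [537.5, 47.4, 72.2]
ee_rot: [-0.078, 0.078, -0.703, 0.703]
ft_force: [-0.5, 0.7, -1.2]
finger_gap: 48.8
tcp [537.5  47.4  72.2] jawyaw -77.3 tooly [ 0. -0. -1.] gap 48.8 F [-0.5  0.7 -1.2] t 6.85 j [-0.01  0.09  1.81 -0.    1.24  1.34]
turn deg [-0.  0. -0.] shift mm after turn [-0.5  0.2  0. ]
```

```bash
python3 -m crank '[[1,0,0.001,0,0,0,0],[-1,0,0,0,0,0,0],[-1,0,0,0,0,0,0],[-1,0,0,0,0,0,0],[-1,0,0,0,0,0,0],[-1,0,0,0,0,0,0],[-1,0,0,0,0,0,0],[-1,0,0,0,0,0,0]]'
python3 -m crank '[[-1,0,-0.01,0,0,0,0],[-1,0,-0.02,0,0,0,0],[-1,0,-0.025,0,0,0,0],[-1,0,-0.025,0,0,0,0],[-1,0,-0.025,0,0,0,0],[-1,0,-0.02,0,0,0,0],[-1,0,0,0,0,0,0]]'
python3 go.py 611.5 276 80
```

```text
time_s: 7.52
tcp_pos: [537.5, 47.4, 71.1]
ee_rot: [-0.078, 0.078, -0.703, 0.703]
ft_force: [0.2, -0.7, 0.0]
finger_gap: 90.4
time_s: 8.1
tcp_pos: [540.3, 47.4, 202.5]
ee_rot: [-0.081, 0.075, -0.702, 0.703]
ft_force: [-0.0, -0.4, 1.0]
finger_gap: 93.3
tcp [540.3  47.4 202.5] jawyaw -77.3 tooly [ 0.009 -0.    -1.   ] gap 93.3 F [-0.  -0.4  1. ] t 8.1 j [-0.01 -0.03  1.68 -0.    1.48  1.34]
turn deg [-0.1  0.  -0.5] shift mm after turn [-119.8  122.5 -207.3]
```

```bash
python3 -m crank '[[-1,-0.015,0,-0.026,0,0,0],[-1,-0.015,0,-0.026,0,0,0],[-1,-0.015,0,-0.026,0,0,0],[-1,-0.015,0,-0.026,0,0,0],[-1,-0.015,0,-0.026,0,0,0],[-1,-0.015,0,-0.026,0,0,0],[-1,-0.015,0,-0.026,0,0,0],[-1,-0.015,0,-0.026,0,0,0]]'
python3 -m crank '[[-1,0,0.03,0,0,0,0],[-1,0,0.03,0,0,0,0],[-1,0,0.03,0,0,0,0],[-1,0,0.03,0,0,0,0],[-1,0,0,0,0,0,0],[-1,0,0,0,0,0,0],[-1,0,0,0,0,0,0],[-1,0,0,0,0,0,0]]'
python3 go.py 611.5 276 60
python3 - <<'E'
from bench import arm
from m import *
d=arm.get_image("side");np.savez("side2.npz",**d)
p=d['pixels'];a=p[150:270,205:325];b=p[270:390,130:250]
cv2.imwrite("pics/near4.png",cv2.resize(np.hstack([a,b]),None,fx=3.3,fy=3.3,interpolation=2))
W=cloud(d);print(ring(W,190,343,22,7,20),ring(W,265,225,12,90,106))
E
```

```text
time_s: 8.77
tcp_pos: [608.7, 278.1, 195.7]
ee_rot: [-0.078, 0.078, -0.703, 0.703]
ft_force: [0.5, -1.2, 0.3]
finger_gap: 92.9
time_s: 9.43
tcp_pos: [610.7, 277.3, 79.4]
ee_rot: [0.08, -0.077, 0.703, -0.702]
ft_force: [0.3, 1.1, 0.7]
finger_gap: 92.7
tcp [610.7 277.3  79.4] jawyaw -77.3 tooly [ 0.004  0.002 -1.   ] gap 92.7 F [0.3 1.1 0.7] t 9.43 j [0.35 0.41 1.42 0.   1.31 1.7 ]
turn deg [ 0.  -0.  -0.3] shift mm after turn [-0.5 19.4  1.5]
(463, array([609.5, 277.6]), array([56.3, 49.7]), array([607.9, 279.9,  11.1]), np.float64(11.3)) (295, array([538.3,  50.7]), array([47.6, 47. ]), array([537. ,  54.9,  97.5]), np.float64(98.6))
```

View pics/near4.png

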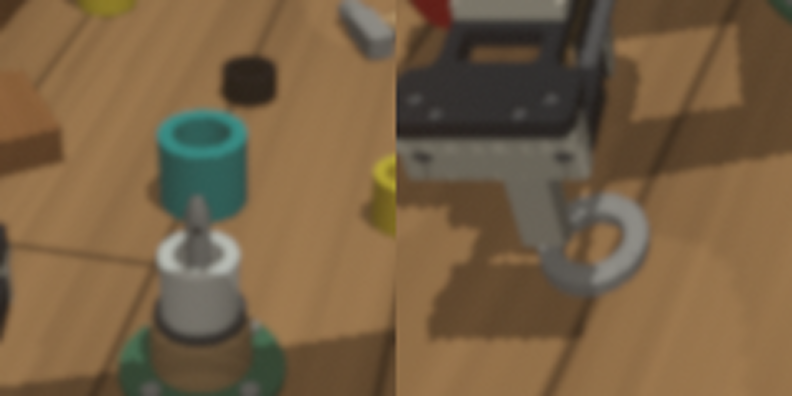

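The sleeve stands flat on the collar around the post, with its top measured at about 99 mm. The gripper is above the washer at about (600,245) in the crop. Descending.

```bash
python3 -m crank '[[-1,0,0.025,0,0,0,0],[-1,0,0.02,0,0,0,0],[-1,0,0.01,0,0,0,0],[-1,0,0.005,0,0,0,0],[-1,0,0,0,0,0,0],[-1,0,0,0,0,0,0],[-1,0,0,0,0,0,0],[-1,0,0,0,0,0,0]]'
python3 go.py 611.5 276.5 3
```

```text
time_s: 10.15
tcp_pos: [609.9, 277.2, 17.8]
ee_rot: [0.079, -0.077, 0.703, -0.703]
ft_force: [0.4, -0.2, -0.4]
finger_gap: 92.7
tcp [609.9 277.2  17.8] jawyaw -77.3 tooly [ 0.002  0.001 -1.   ] gap 92.7 F [ 0.4 -0.2 -0.4] t 10.15 j [0.35 0.48 1.45 0.   1.21 1.7 ]
turn deg [ 0.  -0.  -0.1] shift mm after turn [-1.5 14.8  1. ]
```

```bash
python3 -m crank '[[-1,-0.001,0.007,0,0,0,0],[-1,0,0.004,0,0,0,0],[-1,0,0.002,0,0,0,0],[-1,0,0,0,0,0,0],[-1,0,0,0,0,0,0],[-1,0,0,0,0,0,0]]'
python3 go.py 611.5 276.5 3
```

```text
time_s: 10.65
tcp_pos: [609.7, 276.9, 3.0]
ee_rot: [-0.078, 0.078, -0.703, 0.703]
ft_force: [-0.0, 0.1, 0.6]
finger_gap: 93.0
tcp [609.7 276.9   3. ] jawyaw -77.3 tooly [-0. -0. -1.] gap 93.0 F [-0.   0.1  0.6] t 10.65 j [0.35 0.5  1.45 0.   1.19 1.7 ]
turn deg [-0. -0.  0.] shift mm after turn [-1.7  0.   0.8]
```

```bash
python3 -m crank '[[-1,-0.0017,0,0.0005,0,0,0],[1,0,0,0,0,0,0],[1,0,0,0,0,0,0],[1,0,0,0,0,0,0],[1,0,0,0,0,0,0],[1,0,0,0,0,0,0],[1,0,0,0,0,0,0],[1,0,0,0,0,0,0]]'
python3 go.py 611.5 276.5 3
python3 -m crank '[[1,0,-0.005,0,0,0,0],[1,0,-0.015,0,0,0,0],[1,0,-0.025,0,0,0,0],[1,0,-0.03,0,0,0,0],[1,0,-0.03,0,0,0,0],[1,0,-0.03,0,0,0,0],[1,0,-0.03,0,0,0,0],[1,0,-0.012,0,0,0,0]]'
python3 go.py 538 47.5 180
```

```text
time_s: 11.32
tcp_pos: [611.4, 276.8, 3.1]
ee_rot: [-0.078, 0.078, -0.703, 0.703]
ft_force: [0.4, -0.1, -0.9]
finger_gap: 55.5
tcp [611.4 276.8   3.1] jawyaw -77.3 tooly [-0. -0. -1.] gap 55.5 F [ 0.4 -0.1 -0.9] t 11.32 j [ 0.35  0.5   1.45 -0.    1.19  1.7 ]
turn deg [-0. -0.  0.] shift mm after turn [0.  0.1 0.3]
time_s: 11.98
tcp_pos: [613.7, 277.7, 187.5]
ee_rot: [0.081, -0.075, 0.703, -0.702]
ft_force: [1.1, 0.3, -0.1]
finger_gap: 55.2
tcp [613.7 277.7 187.5] jawyaw -77.3 tooly [ 0.008  0.003 -1.   ] gap 55.2 F [ 1.1  0.3 -0.1] t 11.98 j [0.35 0.33 1.31 0.   1.49 1.7 ]
turn deg [ 0.1 -0.  -0.5] shift mm after turn [124.5   7.5 207.9]
```

```bash
python3 -m crank '[[1,0.006,0,0.01,0,0,0],[1,0.014,0,0.024,0,0,0],[1,0.015,0,0.026,0,0,0],[1,0.015,0,0.026,0,0,0],[1,0.015,0,0.026,0,0,0],[1,0.015,0,0.026,0,0,0],[1,0.015,0,0.026,0,0,0],[1,0.014,0,0.024,0,0,0]]'
python3 -m crank '[[1,0.009,0,0.014,0,0,0],[1,0.004,0,0.0055,0,0,0],[1,0,0,0,0,0,0],[1,0,0,0,0,0,0],[1,0,0,0,0,0,0],[1,0,0,0,0,0,0]]'
python3 go.py 538 47.5 160
python3 - <<'E'
from bench import arm
from m import *
d=arm.get_image("side");p=d['pixels'][150:280,200:330]
cv2.imwrite("pics/near5.png",cv2.resize(p,None,fx=4,fy=4,interpolation=2))
E
```

```text
time_s: 12.65
tcp_pos: [545.6, 68.0, 180.0]
ee_rot: [-0.078, 0.078, -0.703, 0.703]
ft_force: [0.5, -0.5, -0.5]
finger_gap: 55.0
time_s: 13.15
tcp_pos: [538.4, 48.7, 180.1]
ee_rot: [0.079, -0.079, 0.703, -0.703]
ft_force: [-0.0, 0.1, -1.4]
finger_gap: 55.1
tcp [538.4  48.7 180.1] jawyaw -77.2 tooly [-0.  0. -1.] gap 55.1 F [-0.   0.1 -1.4] t 13.15 j [-0.   -0.01  1.7   0.    1.45  1.34]
turn deg [ 0. -0. -0.] shift mm after turn [ 0.6 20.1  1.1]
```

View pics/near5.png

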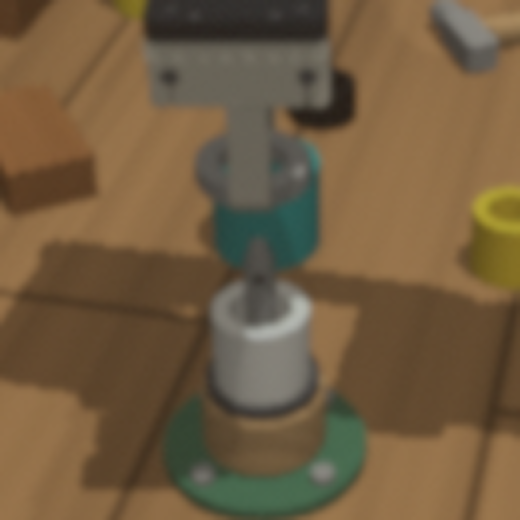

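The washer is held level at about (253,170), in line with the post tip at (258,243). I'll lower it now.

```bash
python3 -m crank '[[1,0.0006,0.012,0.001,0,0,0],[1,0,0.015,0,0,0,0],[1,0,0.015,0,0,0,0],[1,0,0.01,0,0,0,0],[1,0,0.006,0,0,0,0],[1,0,0,0,0,0,0],[1,0,0,0,0,0,0],[1,0,0,0,0,0,0]]'
python3 go.py 538 47.5 103.5
```

```text
time_s: 13.87
tcp_pos: [538.4, 46.5, 122.9]
ee_rot: [-0.079, 0.078, -0.703, 0.703]
ft_force: [0.4, 0.1, -0.3]
finger_gap: 55.2
tcp [538.4  46.5 122.9] jawyaw -77.3 tooly [ 0.001  0.    -1.   ] gap 55.2 F [ 0.4  0.1 -0.3] t 13.87 j [-0.01  0.03  1.77  0.    1.34  1.34]
turn deg [-0.   0.  -0.1] shift mm after turn [ 0.2 19.4 -1. ]
```

```bash
python3 -m crank '[[1,0,0.007,-0.001,0,0,0],[1,0,0.005,0,0,0,0],[1,0,0.004,0,0,0,0],[1,0,0.0015,0,0,0,0],[1,0,0.001,0,0,0,0],[1,0,0,0,0,0,0],[1,0,0,0,0,0,0],[1,0,0,0,0,0,0]]'
python3 go.py 538 47.5 103.5
```

```text
time_s: 14.53
tcp_pos: [537.7, 47.4, 103.8]
ee_rot: [-0.078, 0.078, -0.703, 0.703]
ft_force: [-0.0, 0.3, -0.3]
finger_gap: 54.6
tcp [537.7  47.4 103.8] jawyaw -77.3 tooly [ 0.  0. -1.] gap 54.6 F [-0.   0.3 -0.3] t 14.53 j [-0.01  0.05  1.78  0.    1.3   1.34]
turn deg [-0.  0. -0.] shift mm after turn [-0.3  0.3 -0. ]
```

```bash
python3 -m crank '[[1,0,0.0006,0,0,0,0],[1,0,0,0,0,0,0],[-1,0,0,0,0,0,0],[-1,0,0,0,0,0,0],[-1,0,0,0,0,0,0],[-1,0,0,0,0,0,0],[-1,0,0,0,0,0,0],[-1,0,0,0,0,0,0]]'
python3 -m crank '[[-1,0,0,0,0,0,0],[-1,0,-0.01,0,0,0,0],[-1,0,-0.02,0,0,0,0],[-1,0,-0.03,0,0,0,0],[-1,0,-0.03,0,0,0,0],[-1,0,-0.03,0,0,0,0],[-1,0,-0.01,0,0,0,0],[-1,0,0,0,0,0,0]]'
python3 -m crank '[[-1,0,0,-0.02,0,0,0],[-1,0,0,-0.03,0,0,0],[-1,0,0,-0.03,0,0,0],[-1,0,0,-0.03,0,0,0],[-1,0,0,-0.03,0,0,0],[-1,0,0,-0.03,0,0,0],[-1,0,0,0,0,0,0],[-1,0,0,0,0,0,0]]'
python3 - <<'E'
from bench import arm
from m import *
d=arm.get_image("side");t=arm.get_image("top")
cv2.imwrite("pics/fin.png",np.hstack([cv2.resize(x['pixels'][v-50:v+50,u-50:u+50],None,fx=4,fy=4,interpolation=2) for x,u,v in((d,265,235),(t,263,190))]))
W=cloud(d);print(ring(W,265,225,20,104,118),ring(cloud(t),263,190,22,104,118))
E
```

```text
time_s: 15.2
tcp_pos: [537.6, 47.4, 103.1]
ee_rot: [-0.078, 0.078, -0.703, 0.703]
ft_force: [-0.2, 0.1, 0.1]
finger_gap: 89.9
time_s: 15.87
tcp_pos: [539.7, 47.4, 237.6]
ee_rot: [-0.081, 0.076, -0.702, 0.703]
ft_force: [0.9, 0.6, -0.8]
finger_gap: 93.1
time_s: 16.53
tcp_pos: [498.8, 214.2, 231.0]
ee_rot: [-0.078, 0.08, -0.702, 0.703]
ft_force: [-0.5, -1.0, -0.8]
finger_gap: 93.1
(200, array([525.4,  50.5]), array([53.6, 28.2]), array([525.4,  53.4, 110.3]), np.float64(111.0)) (282, array([537.3,  48.3]), array([55.7, 51.9]), array([536.5,  48. , 112.2]), np.float64(112.4))
```

View pics/fin.png

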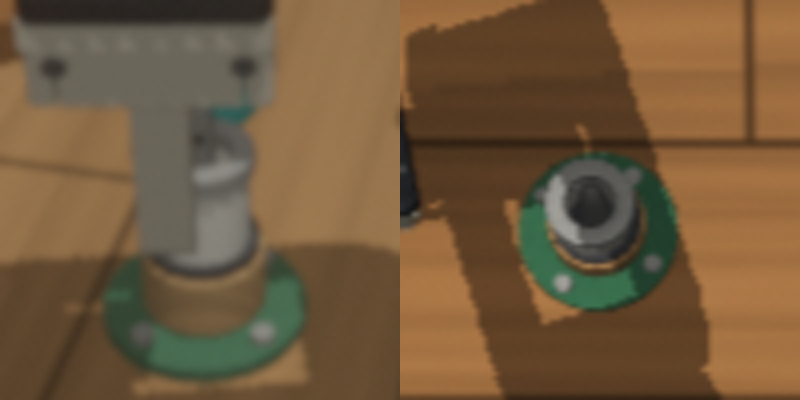

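The washer lies flat around the post on top of the sleeve. Its top is at 112 mm, as expected (55+45+12), centred at about (537,48). The gripper is well clear, so I'm handing in.

```bash
python3 -m crank '[[-1,0,0,0,0,0,0],[-1,0,0,0,0,0,0],[-1,0,0,0,0,0,0],[-1,0,0,0,0,0,0]]'; python3 -c "from bench import arm; print(arm.hand_in())"
```

```text
time_s: 16.97
tcp_pos: [500.4, 212.6, 233.0]
ee_rot: [-0.078, 0.078, -0.703, 0.703]
ft_force: [-0.0, -0.3, 0.4]
finger_gap: 93.0
the job is handed in; nothing more can be done
None
```

The post is ready for its pin: the smaller white sleeve sits on the dark collar and the steel washer lies flat on top of it. I handed the job in at about 17 s with the gripper open and well clear.

- **Sleeve:** after I let it go, the side picture showed it standing straight around the post. Its top measured about 99 mm above the bench, against 100 mm expected.
- **Washer:** the top camera put its upper face at 112.4 mm, against 112 mm expected. It is centred at about (537, 48), within 1 mm of the post axis.
- **Side camera:** in the last side picture a finger hid part of the washer. Its centre reading from that view, x = 525, is therefore not reliable, but its height of 111 mm agreed.
- **Forces:** the wrist force stayed below about 2 N in every reading I took.

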